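Stow the chopping board under the jar riser

TASK

Clear the counter by pushing the wooden chopping board, with the fingers, lengthwise into the low tunnel under the jar riser until it lies straight and centred there, sticking out about equally at both ends. Only slide it: it must stay flat on the counter all the way, never lifted or tipped. Leave the riser, its jars and everything else standing where they are, and finish with the hand clear.

Things in the scene. Friction and masses are not known exactly. Their poses are not given: they have to be found in the camera images.
- board: the wooden chopping board: a flat plain slab, 130 mm (its x) by 220 mm (its y) by 14 mm thick, about 0.2 to 0.45 kg, lying loose and flat on the counter. Origin: centre of its underside; z up. It looks the same either way round.
- riser: the low dark wooden jar riser, a little bridge 189 mm wide (x), 150 mm deep (y), 32 mm high: a 12 mm top on two 12 mm side panels along the full depth at x = -88 and +88 mm. The tunnel below runs along its y, open at both ends, 165 mm wide, 20 mm high (6 mm over the board). Loose on the counter, 1.6 kg, three jars in a row on top. Origin: centre of its underside; z up.
- salt: bystander: small white salt bowl, 60 mm across, 45 mm tall, beside the riser on its -x side. Origin: centre of its underside.
- mill: bystander: wooden pepper mill, 48 mm across, 120 mm tall, beside the riser on its +x side. Origin: centre of its underside.
- mug: bystander: mug, 80 mm across, 90 mm tall, further back on the counter. Origin: centre of its underside.
- jar_a: bystander: small spice jar, 38 mm across, 70 mm tall, standing loose on the riser's top. Origin: centre of its underside.
- jar_b: bystander: small squat spice jar, 42 mm across, 60 mm tall, standing loose on the riser's top. Origin: centre of its underside.
- jar_c: bystander: small spice jar, 36 mm across, 75 mm tall, standing loose on the riser's top. Origin: centre of its underside.

How it is judged:
At the end, for the whole second after the job is handed in: The board lies flat and still under the riser: centred within 15 mm along the tunnel and 25 mm across it, turned at most 0.12 rad (7 degrees) from it. The riser is within 20 mm, and the jars, salt bowl, mill and mug within 30 mm of where they started, upright (y of board in the frame of riser between -0.015 and 0.015 m and x of board in the frame of riser between -0.025 and 0.025 m and angle between the y axis of board and the y axis of riser, either way round below 0.12 rad and angle between board's own z axis and vertical below 0.04 rad and height (world z) of board below 0.004 m and linear speed of board below 0.01 m/s and distance of riser from where it was at the start of the episode below 0.02 m and distance of each of jar_a, jar_b, jar_c, salt, mill, mug from where it was at the start of the episode below 0.03 m and angle between each of jar_a, jar_b, jar_c, salt, mill, mug's own z axis and vertical below 0.2 rad); the robot touches nothing.
It fails at once if the board is lifted off the counter (its centre more than 12 mm up) (height (world z) of board above 0.012 m).
It fails at once if the board is tipped by more than 0.12 rad (7 degrees) (angle between board's own z axis and vertical above 0.12 rad).
It fails at once if the riser is shifted by more than 20 mm or tipped (distance of riser from where it was at the start of the episode above 0.02 m or angle between riser's own z axis and vertical above 0.1 rad).
It fails at once if a jar, the salt bowl, the mill or the mug is moved by more than 30 mm or knocked over (distance of any of jar_a, jar_b, jar_c, salt, mill, mug from where it was at the start of the episode above 0.03 m or angle between any of jar_a, jar_b, jar_c, salt, mill, mug's own z axis and vertical above 0.35 rad).
It also fails if it takes over 72 s, if anything falls off the work surface, if the arm or the gripper's body presses on something with over 40 N, if the wrist force passes 120 N, or if a joint passes its speed limit or range.

ROBOT

A 6-joint arm with a two-finger parallel gripper is mounted at the origin on the work surface. World frame = base frame: x ahead of the robot, y to its left, z up, the work surface at z = 0. Lengths are in m, angles in rad, forces in N, time in s.
With the tool pointing down it reaches from about 0.325 to 0.875 m from the base axis. Payload 4.4 kg.
Tool frame: the origin (TCP) lies at the very end of the fingers, on their centre line; the grasp point (between the pads) lies 19 mm behind it (manip.pinch_z is the distance from the TCP to the grasp point, in m); z points along the fingers, y is the line along which they close (so a half turn about z gives the same grasp; the last joint's range is limited). The gripper opens to 85 mm and grips with 20 to 120 N. Pads are 22 mm wide; open, the fingers measure 114 mm over their backs; the gripper's body (76 mm by 85 mm) begins 54 mm behind the grasp point. The pads swing forward as they close: fully open they stand 13 mm farther back than shut.
Start: joints at [-1.315, 0.207, 1.542, -0, 1.393, -0.15], TCP at [0.227, -0.528, 0.231] pointing down, gripper open.
Joint ranges: [-2.73, 2.73], [-0.86, 2.22], [0.23, 2.46], [-1.11, 4.25], [0.08, 2.63], [-2.82, 2.82]. Speed limits (rad/s): [2.79, 2.79, 3.14, 3.14, 3.14, 3.14].

INTERFACE

Orientations are given as a unit quaternion [x, y, z, w].
In Python, from plant import manip gives the robot as it stands. The module is installed in compiled form; this text tells all that it offers.
- The arm moves only by the tool servo_tool, never from a script. Its argument "deltas" is a list of rows, each an object with "delta_pos": the shift along the tool's x, y, z in mm, a list of three; "yaw": the turn about the tool's z in degrees; "hand": the closure, from 0 (fully open) to 1 (shut). In form: [{"delta_pos": [x, y, z], "yaw": yaw, "hand": hand}, ...]. A call has 1 to 5 rows; each row shifts and turns the commanded pose from where the row before left it, along the tool's axes as they then stand; what a row does not reach is not made up. A row lasts 1/10 s, in which the tool goes at most 50 mm and 8.59 degrees, less where a joint would pass 70% of its speed; a pose out of reach is approached as far as the arm can. A call with a gripper value outside its range is refused whole. The fingers move at their own pace and stop on an object; "newtons" is the grip in N (left out, the last holds). Time passes only in rows, so rows that do not move let the fingers close. It gives the time, the measured TCP pose, the force, the opening and the grip force at its end, in the units of the state.
- manip.observe(): the state, without advancing time (a new reading comes with each control period).
- manip.grab_frame(name): name is "scene" or "top" or "wrist"; returns a dict with "img" (480x640x3 uint8, blue, green, red), "mtx" (3x3 intrinsics, pixels), "R" (3x3) and "t" (3): a world point X has camera coordinates R X + t. Camera axes: x right, y down, z forward; pixel columns grow to the right and rows downward; lengths in m; the calibration is good to about 2 mm. A picture is of the moment at which its call begins. There is no depth.
- manip.finish_job(): hands the job in; it is judged then, once.
The state is a dict: "t": time; "q": joint angles; "qvel": joint speeds; "joint_efforts": joint torques, N m; "ee_pos": TCP position; "tcp_rot": TCP orientation; "force": force on the tool from outside, world axes, zero at the start; "torque": the same for the moment, N m; "gripper_width": opening from 0.0 (shut) to 1.0 (fully open); "grasp_force": force on a finger pad.
Only numpy, scipy, OpenCV 4.12 (cv2) and the standard library are available. Lean on these libraries where they do the work, as an engineer would, in place of code of your own. Each camera call takes 0.05 s, during which the arm holds its last target. There are 200 camera calls.

## Working session

There is one attempt and no reset: what is moved stays moved. The work goes in short steps, Python scripts to look and compute and a tool call to move; the robot and the scene stay as the last step left them, time stands still between calls to the robot, and variables do not carry over. Pictures are saved under pics/ and viewed, at most 10 in all, crops included, and the job is handed in when it is done.

Besides the shell and the picture viewer there is one more tool, called after "Request:" as name(argument=value, ...), one argument or row to a line, values as JSON. servo_tool: Moves the arm, as the interface text tells. Its arguments: {"type":"object","properties":{"deltas":{"type":"array"},"newtons":{"type":"number"}},"required":["deltas"]}

```bash
mkdir -p pics; cat > h.py <<'E'
import numpy as np, cv2, json
from plant import manip
def snap(n,f):
    d=manip.grab_frame(n); cv2.imwrite(f'pics/{f}.png',d['img'])
    np.savez(f'pics/{f}.npz',mtx=d['mtx'],R=d['R'],t=d['t']); return d
def w(f,uv,z):
    d=np.load(f'pics/{f}.npz'); r=d['R'].T@np.linalg.inv(d['mtx'])@np.array([uv[0],uv[1],1.]); c=-d['R'].T@d['t']
    return c+r*(z-c[2])/r[2]
E
python3 - <<'E'
from h import *
for n in('top','scene'): snap(n,n+'0')
print(manip.observe())
E
```

```text
{'t': 0.1, 'q': array([-1.31449156e+00,  2.07378466e-01,  1.54282112e+00, -1.36546435e-05,
        1.39351140e+00, -1.50500603e-01]), 'qvel': array([ 0.00173512, -0.00244376, -0.00381353,  0.00053596,  0.00113407,
       -0.00021022]), 'joint_efforts': array([-4.37698809e-04, -3.84093297e+01, -2.92550236e+01, -3.21979242e-04,
        4.82888863e-03,  4.91650965e-06]), 'ee_pos': array([ 0.22732252, -0.52740359,  0.23021232]), 'tcp_rot': array([ 9.79384102e-01,  2.02004104e-01, -6.27156224e-05, -1.05732964e-03]), 'force': array([ 0.66731377,  0.34217028, -0.10852125]), 'torque': array([0.00331619, 0.04526724, 0.06303419]), 'grasp_force': 0.0, 'gripper_width': 1.0026781720431117}
```

View pics/top0.png

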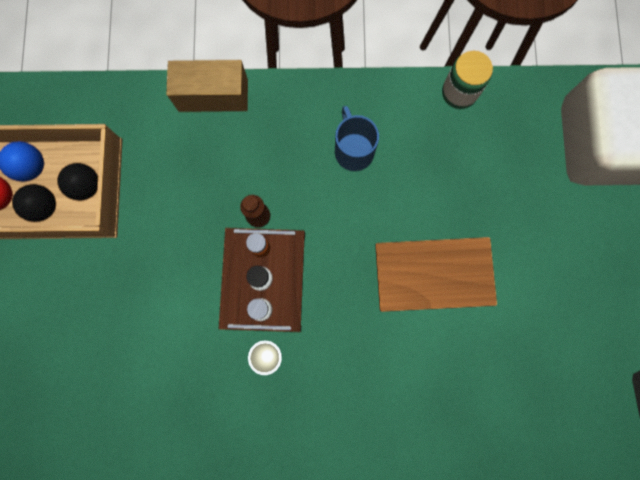

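View pics/scene0.png

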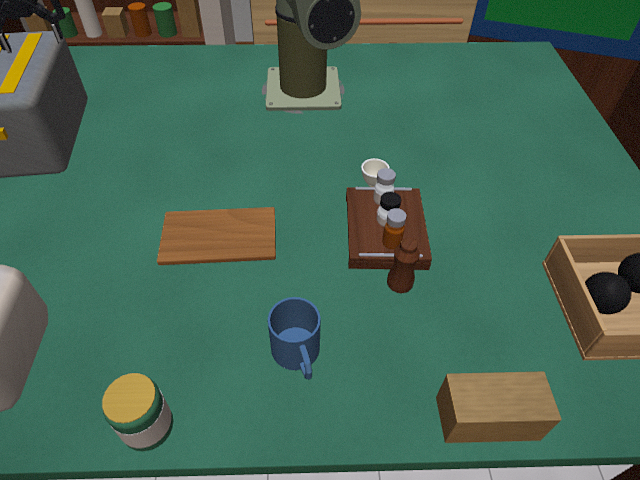

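Top view: the board has corners near (377,243), (490,238), (496,304) and (380,311). The riser spans (225,229) to (305,232) at the top and (219,328) to (301,331) at the bottom. The mill is above it at (254,212) and the salt below at (265,357). I'll enlarge for exact corners.

```bash
python3 - <<'E'
from h import *
im=cv2.imread('pics/top0.png')[220:345,205:505]
im=cv2.resize(im,None,fx=2.66,fy=2.66,interpolation=cv2.INTER_CUBIC);print(im.shape)
cv2.imwrite('pics/c0.png',im)
E
```

```text
(332, 798, 3)
```

View pics/c0.png

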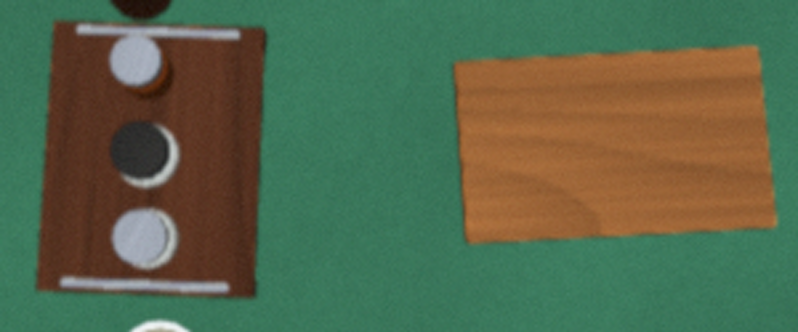

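The crop puts the riser's corners at (54,21), (266,29), (255,297) and (37,290), and the board's at (456,62), (757,46), (777,226) and (467,243).

```bash
cat >> h.py <<'E'
def fit(f,px,z,L,W):
    # px corners; L along y, W along x ; returns centre, yaw of y axis vs world +y
    P=np.array([w(f,p,z)[:2] for p in px]); 
    s=[np.linalg.norm(P[i]-P[(i+1)%4])*1e3 for i in range(4)]
    a=P[1]+P[2]-P[0]-P[3]; a=-a # toward +y (left in image)
    b=P[0]+P[1]-P[2]-P[3]
    return P.mean(0).round(4), np.degrees(np.arctan2(-a[0],a[1])).round(2), np.degrees(np.arctan2(b[1],b[0])).round(2), np.round(s,1)
E
python3 - <<'E'
from h import *
c=lambda L:[(205+(x+.5)/2.66-.5,220+(y+.5)/2.66-.5) for x,y in L]
print('riser',fit('top0',c([(54,21),(266,29),(255,297),(37,290)]),.032,.15,.189))
print('board',fit('top0',c([(456,62),(757,46),(777,226),(467,243)]),.014,.22,.13))
d=np.load('pics/top0.npz');print(-d['R'].T@d['t'])
E
```

```text
riser (array([0.5136, 0.1539]), np.float64(-2.71), np.float64(-2.56), array([150.1, 186.6, 149.5, 187.6]))
board (array([ 0.5209, -0.1716]), np.float64(2.38), np.float64(2.23), array([216.9, 128.7, 218.7, 128.8]))
[0.43494566 0.03738109 0.96280416]
```

Request:
servo_tool(
  deltas=[
    {"delta_pos": [20,-4,-20],"yaw": 0,"hand": 0.3},
    {"delta_pos": [38,-9,-10],"yaw": 0,"hand": 0.3},
    {"delta_pos": [38,-9,0],"yaw": 0,"hand": 0.3},
    {"delta_pos": [38,-9,0],"yaw": 0,"hand": 0.3},
    {"delta_pos": [38,-9,0],"yaw": 0,"hand": 0.3},
  ],
)

```text
t: 0.6
ee_pos: [0.3705, -0.4221, 0.2609]
tcp_rot: [0.979, 0.202, -0.0, -0.0]
force: [-1.2, 0.1, 0.5]
gripper_width: 0.698
grasp_force: 0.0
```

Request:
servo_tool(
  deltas=[
    {"delta_pos": [38,-9,0],"yaw": 0,"hand": 0.3},
    {"delta_pos": [38,-9,0],"yaw": 0,"hand": 0.3},
    {"delta_pos": [38,-9,0],"yaw": 0,"hand": 0.3},
    {"delta_pos": [38,-9,0],"yaw": 0,"hand": 0.3},
    {"delta_pos": [38,-8,0],"yaw": 0,"hand": 0.3},
  ],
)

```text
t: 1.1
ee_pos: [0.5275, -0.3063, 0.2606]
tcp_rot: [0.979, 0.202, -0.0, -0.0]
force: [-0.0, -1.1, 0.5]
gripper_width: 0.702
grasp_force: 0.0
```

Request:
servo_tool(
  deltas=[
    {"delta_pos": [0,0,0],"yaw": -8.5,"hand": 0.3},
    {"delta_pos": [0,0,0],"yaw": -8.5,"hand": 0.3},
    {"delta_pos": [0,0,0],"yaw": -8.5,"hand": 0.3},
    {"delta_pos": [0,0,0],"yaw": -8.5,"hand": 0.3},
    {"delta_pos": [0,0,0],"yaw": -8.5,"hand": 0.3},
  ],
)

```text
t: 1.6
ee_pos: [0.5264, -0.3073, 0.2604]
tcp_rot: [0.838, 0.546, -0.0, -0.001]
force: [-0.6, -0.5, -0.5]
gripper_width: 0.697
grasp_force: 0.0
```

Request:
servo_tool(
  deltas=[
    {"delta_pos": [0,0,0],"yaw": -8.5,"hand": 0.3},
    {"delta_pos": [0,0,0],"yaw": -8.5,"hand": 0.3},
    {"delta_pos": [0,0,0],"yaw": -8.5,"hand": 0.3},
    {"delta_pos": [0,0,0],"yaw": -1,"hand": 0.3},
    {"delta_pos": [0,0,0],"yaw": 0,"hand": 0.3},
  ],
)

```text
t: 2.1
ee_pos: [0.5265, -0.3075, 0.2607]
tcp_rot: [0.694, 0.72, -0.0, -0.0]
force: [0.3, -0.1, 0.6]
gripper_width: 0.697
grasp_force: 0.0
```

```bash
cat >> h.py <<'E'
def st():
    o=manip.observe(); x,y,z,wq=o['tcp_rot']
    ang=np.degrees(2*np.arctan2(y,x)); ang=(ang+180)%360-180  # tool x direction (tool down)
    return o['t'],o['ee_pos'],ang,o['force'],o['gripper_width']
def to(X,Y,Z=None):
    t,p,a,f,g=st(); a=np.radians(a); d=np.array([X,Y])-p[:2]
    return np.round(1e3*np.array([d@[np.cos(a),np.sin(a)],d@[np.sin(a),-np.cos(a)],0 if Z is None else p[2]-Z]),1)
E
python3 - <<'E'
from h import *
print(st(),to(.5268,-.3175,.03))
snap('wrist','w0')
E
```

```text
(2.1, array([ 0.52650597, -0.30754832,  0.2607483 ]), np.float64(92.16316664671024), array([ 0.33372706, -0.11766241,  0.64694422]), 0.6972882027456424) [-1.000e+01 -1.000e-01  2.307e+02]
```

View pics/w0.png

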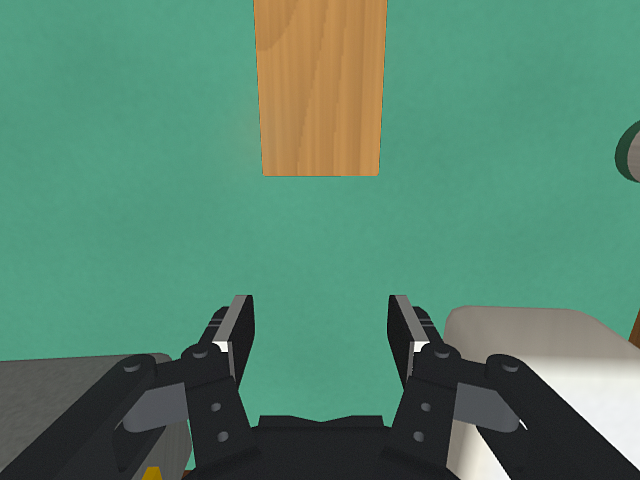

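The wrist view shows the board's near edge level at row 176, columns 262–379, centred on the hand. Now I'll lower the tool.

Request:
servo_tool(
  deltas=[
    {"delta_pos": [-1,0,45],"yaw": 0,"hand": 0.3},
    {"delta_pos": [-1,0,45],"yaw": 0,"hand": 0.3},
    {"delta_pos": [-1,0,45],"yaw": 0,"hand": 0.3},
    {"delta_pos": [-1,0,45],"yaw": 0,"hand": 0.3},
    {"delta_pos": [-1,0,40],"yaw": 0,"hand": 0.3},
  ],
)

```text
t: 2.65
ee_pos: [0.5263, -0.3122, 0.039]
tcp_rot: [0.693, 0.72, -0.0, -0.001]
force: [0.5, -0.2, 0.1]
gripper_width: 0.699
grasp_force: 0.0
```

Request:
servo_tool(
  deltas=[
    {"delta_pos": [0,0,20],"yaw": 0,"hand": 0.3},
    {"delta_pos": [0,0,8],"yaw": 0,"hand": 0.3},
    {"delta_pos": [0,0,4],"yaw": 0,"hand": 0.3},
    {"delta_pos": [0,0,2],"yaw": 0,"hand": 0.3},
    {"delta_pos": [0,0,0],"yaw": 0,"hand": 0.3},
  ],
)

```text
t: 3.15
ee_pos: [0.528, -0.3135, 0.0088]
tcp_rot: [0.693, 0.721, 0.0, 0.001]
force: [0.7, 0.6, -0.1]
gripper_width: 0.699
grasp_force: 0.0
```

Request:
servo_tool(
  deltas=[
    {"delta_pos": [0,0,1.5],"yaw": 0,"hand": 0.3},
    {"delta_pos": [0,0,0],"yaw": 0,"hand": 0.3},
  ],
)

```text
t: 3.35
ee_pos: [0.5275, -0.3131, 0.0068]
tcp_rot: [0.693, 0.721, 0.0, 0.001]
force: [-0.5, -0.1, -0.2]
gripper_width: 0.702
grasp_force: 0.0
```

Request:
servo_tool(
  deltas=[
    {"delta_pos": [0,0,2],"yaw": 0,"hand": 0.3},
    {"delta_pos": [0,0,2],"yaw": 0,"hand": 0.3},
    {"delta_pos": [0,0,0],"yaw": 0,"hand": 0.3},
  ],
)

```text
t: 3.65
ee_pos: [0.5266, -0.3125, 0.0014]
tcp_rot: [0.693, 0.721, -0.0, -0.0]
force: [0.3, 0.2, 0.0]
gripper_width: 0.702
grasp_force: 0.0
```

Request:
servo_tool(
  deltas=[
    {"delta_pos": [0,0,2],"yaw": 0,"hand": 0.3},
    {"delta_pos": [0,0,1],"yaw": 0,"hand": 0.3},
    {"delta_pos": [0,0,0],"yaw": 0,"hand": 0.3},
  ],
)

```text
t: 3.95
ee_pos: [0.5267, -0.3126, -0.0016]
tcp_rot: [0.693, 0.721, -0.0, -0.0]
force: [-0.0, 0.7, -0.5]
gripper_width: 0.697
grasp_force: 0.0
```

```bash
python3 - <<'E'
from h import *
print(st())
snap('wrist','w1')
E
```

```text
(3.95, array([ 0.52673   , -0.3125529 , -0.00155163]), np.float64(92.30556453521234), array([-0.04086225,  0.68591051, -0.49137324]), 0.6972324152934062)
```

View pics/w1.png

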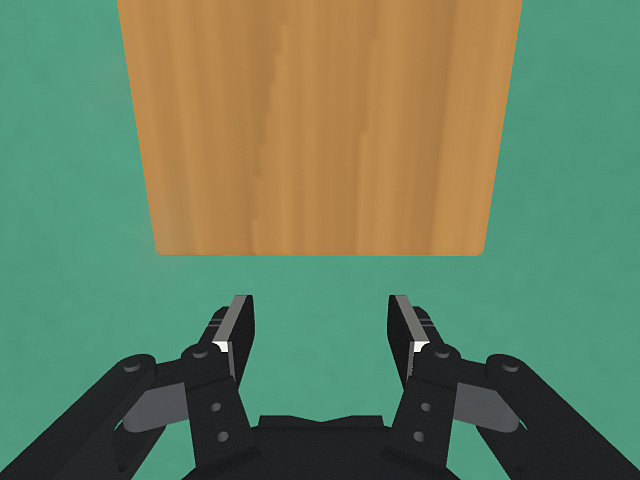

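The wrist view shows the board edge at row 255, columns 155–485, with both fingers inside that span and level with it. I'll start the two-finger push.

Request:
servo_tool(
  deltas=[
    {"delta_pos": [6,0,0],"yaw": 0,"hand": 0.3},
    {"delta_pos": [6,0,0],"yaw": 0,"hand": 0.3},
    {"delta_pos": [4,0,0],"yaw": 0,"hand": 0.3},
    {"delta_pos": [3,0,0],"yaw": 0,"hand": 0.3},
    {"delta_pos": [3,0,0],"yaw": 0,"hand": 0.3},
  ],
)

```text
t: 4.5
ee_pos: [0.5261, -0.2906, -0.0011]
tcp_rot: [0.693, 0.721, -0.0, 0.0]
force: [0.5, -0.9, -1.1]
gripper_width: 0.697
grasp_force: 0.5
```

Request:
servo_tool(
  deltas=[
    {"delta_pos": [5,0,0],"yaw": 0,"hand": 0.3},
    {"delta_pos": [5,-0.3,0],"yaw": 0,"hand": 0.3},
    {"delta_pos": [6,-0.7,0],"yaw": 0,"hand": 0.3},
    {"delta_pos": [6,-0.7,0],"yaw": 0,"hand": 0.3},
    {"delta_pos": [6,-0.7,0],"yaw": 0,"hand": 0.3},
  ],
)

```text
t: 5.0
ee_pos: [0.5226, -0.2625, -0.0011]
tcp_rot: [0.693, 0.721, 0.0, 0.0]
force: [0.1, -1.4, -0.6]
gripper_width: 0.701
grasp_force: 0.7
```

```bash
python3 - <<'E'
from h import *
print(st())
snap('wrist','w2'); snap('top','top1')
a=cv2.imread('pics/w2.png');b=cv2.imread('pics/top1.png')[200:350,200:520]
cv2.imwrite('pics/m1.png',np.vstack([cv2.resize(a[200:400],(640,200)),cv2.resize(b,(768,360),interpolation=cv2.INTER_CUBIC)[:, :640]]))
E
```

```text
(5.0, array([ 0.52255817, -0.26245887, -0.00106183]), np.float64(92.30510072075322), array([ 0.07132172, -1.37802421, -0.56064774]), 0.7005074465226225)
```

View pics/m1.png

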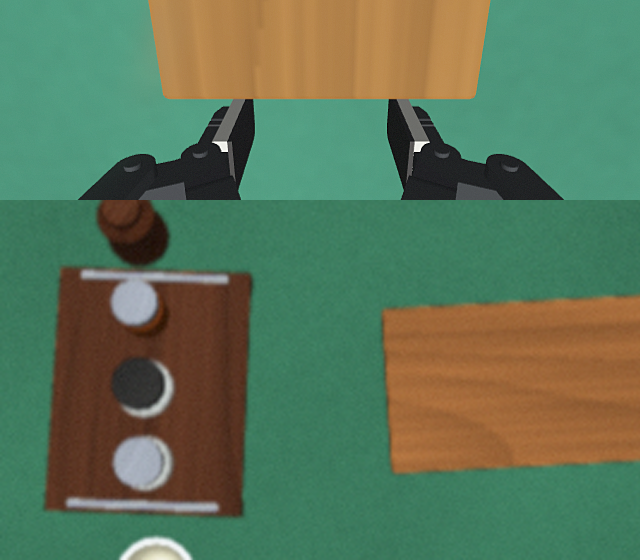

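The fingers are flush on the edge, with the board spanning columns 163–478. The top crop shows the front edge moved about 17 px toward the riser with no turn. I'll add a small tracker for the board and keep going.

```bash
cat >> h.py <<'E'
RC=np.array([.5136,.1539]); RY=np.radians(-2.65)
RX=np.array([np.cos(RY),np.sin(RY)]); RYa=np.array([-np.sin(RY),np.cos(RY)])
def rf(P): d=np.asarray(P)-RC; return 1e3*np.stack([d@RX,d@RYa],-1)
def track(f):
    im=cv2.imread(f'pics/{f}.png'); h=cv2.cvtColor(im,cv2.COLOR_BGR2HSV)
    m=cv2.inRange(h,(5,90,95),(20,255,255)); m=cv2.morphologyEx(m,cv2.MORPH_OPEN,np.ones((3,3)))
    m[:200]=0;m[360:]=0;m[:,:200]=0;m[:,520:]=0
    n,l,s,c=cv2.connectedComponentsWithStats(m); k=1+s[1:,4].argmax(); ys,xs=np.where(l==k)
    top,bot=[],[]
    for x in range(xs.min()+4,xs.max()-6):
        y=ys[xs==x]
        if len(y): top.append(rf(w(f,(x,y.min()-.5),.014)[:2])); bot.append(rf(w(f,(x,y.max()+.5),.014)[:2]))
    top,bot=np.array(top),np.array(bot)
    out=[np.polyfit(e[:,1],e[:,0],1) for e in(top,bot)]
    g=lambda e,v:np.polyval(e,v)
    yf=rf(w(f,(xs.min()-.5,np.median(ys[xs==xs.min()])),.014)[:2])[1]
    p=rf(st()[1][:2]); yc=p[1]+121
    return dict(tool=p.round(1),toolyaw=round(st()[2]-90+2.65,2),yaws=[round(-np.degrees(np.arctan(o[0])),2) for o in out],
      xc=round((g(out[0],yc)+g(out[1],yc))/2,1),width=round(g(out[0],yc)-g(out[1],yc),1),front=round(yf,1),n=len(top),f=st()[3].round(1))
E
python3 - <<'E'
from h import *
print(track('top0'));print(track('top1'))
E
```

```text
{'tool': array([  27.8, -414.7]), 'toolyaw': np.float64(5.0), 'yaws': [np.float64(5.02), np.float64(4.83)], 'xc': np.float64(19.7), 'width': np.float64(129.3), 'front': np.float64(-210.3), 'n': 109, 'f': array([-0.1, -0. ,  0.9])}
{'tool': array([  27.8, -414.7]), 'toolyaw': np.float64(5.0), 'yaws': [np.float64(5.06), np.float64(4.92)], 'xc': np.float64(17.1), 'width': np.float64(129.4), 'front': np.float64(-177.9), 'n': 109, 'f': array([-0.1, -0. ,  0.9])}
```

Request:
servo_tool(
  deltas=[
    {"delta_pos": [7,-0.9,0],"yaw": 0,"hand": 0.3},
    {"delta_pos": [7,-0.9,0],"yaw": 0,"hand": 0.3},
    {"delta_pos": [7,-0.9,0],"yaw": 0,"hand": 0.3},
    {"delta_pos": [7,-0.9,0],"yaw": 0,"hand": 0.3},
    {"delta_pos": [7,-0.9,0],"yaw": 0,"hand": 0.3},
  ],
)

```text
t: 5.6
ee_pos: [0.5167, -0.2276, -0.001]
tcp_rot: [0.693, 0.721, 0.0, 0.0]
force: [-0.5, -2.1, 0.7]
gripper_width: 0.697
grasp_force: 1.0
```

Request:
servo_tool(
  deltas=[
    {"delta_pos": [6,-1,0],"yaw": 0.2,"hand": 0.3},
    {"delta_pos": [6,-1,0],"yaw": 0.4,"hand": 0.3},
    {"delta_pos": [6,-1.2,0],"yaw": 0.5,"hand": 0.3},
    {"delta_pos": [6,-1.2,0],"yaw": 0.5,"hand": 0.3},
    {"delta_pos": [6,-1.2,0],"yaw": 0.5,"hand": 0.3},
  ],
)

```text
t: 6.1
ee_pos: [0.5102, -0.1979, -0.0011]
tcp_rot: [0.706, 0.708, -0.0, 0.0]
force: [-0.4, -2.8, 1.9]
gripper_width: 0.699
grasp_force: 1.2
```

```bash
python3 - <<'E'
from h import *
snap('top','top2');print(track('top2'))
E
```

```text
{'tool': array([  12.3, -350.4]), 'toolyaw': np.float64(2.82), 'yaws': [np.float64(3.02), np.float64(3.15)], 'xc': np.float64(6.6), 'width': np.float64(129.0), 'front': np.float64(-120.9), 'n': 105, 'f': array([ 0.8, -1.5,  1.5])}
```

Request:
servo_tool(
  deltas=[
    {"delta_pos": [6,-0.9,0],"yaw": 0.35,"hand": 0.3},
    {"delta_pos": [6,-0.9,0],"yaw": 0.35,"hand": 0.3},
    {"delta_pos": [6,-0.9,0],"yaw": 0.35,"hand": 0.3},
    {"delta_pos": [6,-0.9,0],"yaw": 0.35,"hand": 0.3},
    {"delta_pos": [6,-0.9,0],"yaw": 0.35,"hand": 0.3},
  ],
)

```text
t: 6.65
ee_pos: [0.5057, -0.1675, -0.0013]
tcp_rot: [0.717, 0.697, -0.0, -0.0]
force: [1.1, -1.8, -0.2]
gripper_width: 0.7
grasp_force: 0.9
```

```bash
python3 - <<'E'
from h import *
snap('top','top3');print(track('top3'))
E
```

```text
{'tool': array([   6.6, -320.4]), 'toolyaw': np.float64(1.09), 'yaws': [np.float64(1.16), np.float64(3.4)], 'xc': np.float64(5.3), 'width': np.float64(127.4), 'front': np.float64(-90.9), 'n': 106, 'f': array([ 0.2, -0.2,  0. ])}
```

Request:
servo_tool(
  deltas=[
    {"delta_pos": [6,-0.7,0],"yaw": 0.2,"hand": 0.3},
    {"delta_pos": [6,-0.7,0],"yaw": 0.2,"hand": 0.3},
    {"delta_pos": [6,-0.7,0],"yaw": 0.2,"hand": 0.3},
    {"delta_pos": [6,-0.7,0],"yaw": 0.2,"hand": 0.3},
    {"delta_pos": [6,-0.7,0],"yaw": 0.1,"hand": 0.3},
  ],
)

```text
t: 7.2
ee_pos: [0.5032, -0.1374, -0.0014]
tcp_rot: [0.722, 0.692, -0.0, -0.0]
force: [-0.2, -0.4, -0.6]
gripper_width: 0.7
grasp_force: 0.6
```

Request:
servo_tool(
  deltas=[
    {"delta_pos": [6,-0.3,0],"yaw": 0.1,"hand": 0.3},
    {"delta_pos": [6,-0.3,0],"yaw": 0,"hand": 0.3},
    {"delta_pos": [6,-0.3,0],"yaw": 0,"hand": 0.3},
    {"delta_pos": [6,-0.3,0],"yaw": 0,"hand": 0.3},
    {"delta_pos": [6,-0.3,0],"yaw": 0,"hand": 0.3},
  ],
)

```text
t: 7.7
ee_pos: [0.5032, -0.1075, -0.0012]
tcp_rot: [0.723, 0.691, 0.0, -0.0]
force: [0.2, -2.2, -0.6]
gripper_width: 0.703
grasp_force: 0.5
```

```bash
python3 - <<'E'
from h import *
snap('top','top4');print(track('top4'))
b=cv2.imread('pics/top4.png')[200:380,200:520];cv2.imwrite('pics/m4.png',cv2.resize(b,(800,450),interpolation=cv2.INTER_CUBIC))
E
```

```text
{'tool': array([   1.5, -260.7]), 'toolyaw': np.float64(0.13), 'yaws': [np.float64(0.23), np.float64(11.1)], 'xc': np.float64(2.6), 'width': np.float64(126.6), 'front': np.float64(-72.1), 'n': 80, 'f': array([ 0.2,  0.7, -0. ])}
```

View pics/m4.png

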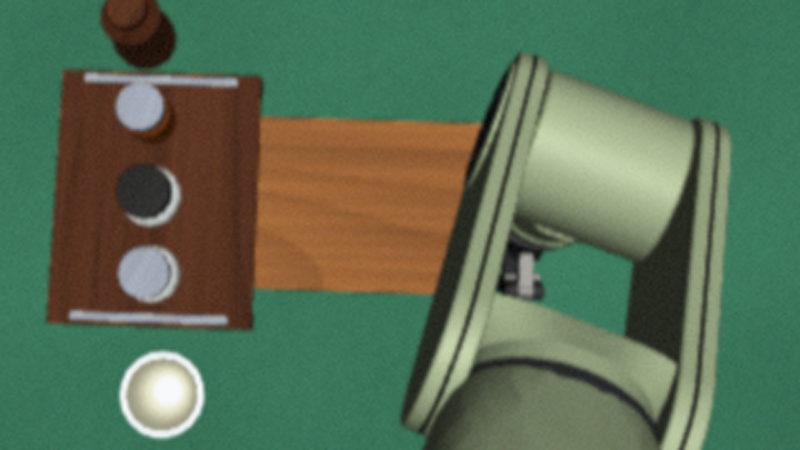

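Top view: the board has entered the tunnel. At the mouth it spans rows 118–290, against 77–328 for the riser, so it is straight and central. I'll keep pushing.

Request:
servo_tool(
  deltas=[
    {"delta_pos": [7,-0.1,0],"yaw": 0,"hand": 0.3},
    {"delta_pos": [7,-0.1,0],"yaw": 0,"hand": 0.3},
    {"delta_pos": [7,-0.1,0],"yaw": 0.1,"hand": 0.3},
    {"delta_pos": [7,-0.1,0],"yaw": 0,"hand": 0.3},
    {"delta_pos": [7,-0.1,0],"yaw": 0,"hand": 0.3},
  ],
)

```text
t: 8.25
ee_pos: [0.5045, -0.0725, -0.0011]
tcp_rot: [0.723, 0.691, 0.0, 0.0]
force: [-0.2, -1.7, 0.3]
gripper_width: 0.701
grasp_force: 0.8
```

Request:
servo_tool(
  deltas=[
    {"delta_pos": [7,-0.1,0],"yaw": 0,"hand": 0.3},
    {"delta_pos": [7,-0.1,0],"yaw": 0,"hand": 0.3},
    {"delta_pos": [7,-0.1,0],"yaw": 0,"hand": 0.3},
    {"delta_pos": [7,-0.1,0],"yaw": 0,"hand": 0.3},
    {"delta_pos": [7,-0.1,0],"yaw": 0,"hand": 0.3},
  ],
)

```text
t: 8.75
ee_pos: [0.5055, -0.0375, -0.0011]
tcp_rot: [0.723, 0.691, 0.0, 0.0]
force: [-0.6, -1.9, 1.6]
gripper_width: 0.702
grasp_force: 1.0
```

Request:
servo_tool(
  deltas=[
    {"delta_pos": [7,0,0],"yaw": 0,"hand": 0.3},
    {"delta_pos": [7,0,0],"yaw": 0,"hand": 0.3},
    {"delta_pos": [7,0,0],"yaw": 0,"hand": 0.3},
    {"delta_pos": [7,0,0],"yaw": 0,"hand": 0.3},
    {"delta_pos": [7,0,0],"yaw": 0,"hand": 0.3},
  ],
)

```text
t: 9.25
ee_pos: [0.5071, -0.0026, -0.0012]
tcp_rot: [0.723, 0.691, -0.0, 0.0]
force: [-0.2, -2.2, -0.0]
gripper_width: 0.7
grasp_force: 1.2
```

Request:
servo_tool(
  deltas=[
    {"delta_pos": [7,0,0],"yaw": 0,"hand": 0.3},
    {"delta_pos": [6,0,0],"yaw": 0,"hand": 0.3},
    {"delta_pos": [5,0,0],"yaw": 0,"hand": 0.3},
    {"delta_pos": [3,0,0],"yaw": 0,"hand": 0.3},
    {"delta_pos": [0,0,0],"yaw": 0,"hand": 0.3},
  ],
)

```text
t: 9.75
ee_pos: [0.5078, 0.0186, -0.0014]
tcp_rot: [0.723, 0.691, 0.0, -0.0]
force: [0.0, 0.3, -0.7]
gripper_width: 0.7
grasp_force: 0.0
```

```bash
python3 - <<'E'
from h import *
print(rf(st()[1][:2]),st())
snap('top','top5');snap('scene','s5')
a=cv2.imread('pics/top5.png')[200:380,150:470];b=cv2.imread('pics/s5.png')[150:310,270:510]
cv2.imwrite('pics/m5.png',np.vstack([cv2.resize(a,(533,300)),cv2.resize(b,(533,300))]))
E
```

```text
[   0.5005898  -135.37899828] (9.75, array([ 0.50784084,  0.01864263, -0.00137543]), np.float64(87.36704295064465), array([ 0.04683096,  0.26958671, -0.69780952]), 0.6996048611558979)
```

View pics/m5.png

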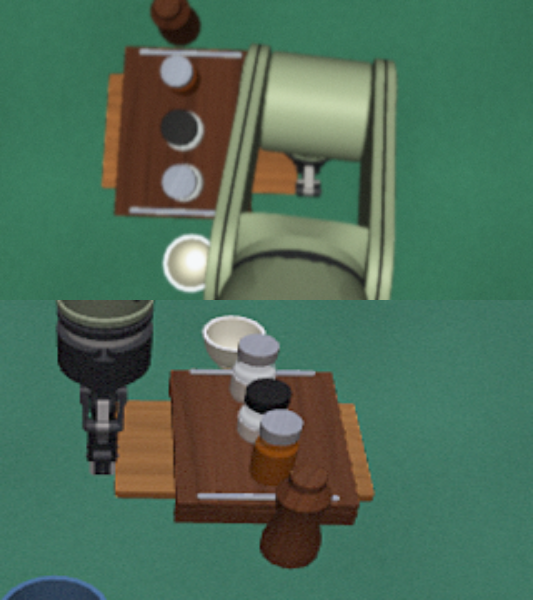

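The board pokes out of the far end at crop columns 103–123, and more is left at the near end. About 14 mm remain, so I'll push most of that, then back off and measure.

Request:
servo_tool(
  deltas=[
    {"delta_pos": [4,0,0],"yaw": 0,"hand": 0.3},
    {"delta_pos": [4,0,0],"yaw": 0,"hand": 0.3},
    {"delta_pos": [3,0,0],"yaw": 0,"hand": 0.3},
    {"delta_pos": [2,0,0],"yaw": 0,"hand": 0.3},
    {"delta_pos": [0,0,0],"yaw": 0,"hand": 0.3},
  ],
)

```text
t: 10.35
ee_pos: [0.5086, 0.0313, -0.0012]
tcp_rot: [0.723, 0.691, 0.0, -0.0]
force: [0.9, -0.0, -0.5]
gripper_width: 0.701
grasp_force: 0.0
```

Request:
servo_tool(
  deltas=[
    {"delta_pos": [-10,0,0],"yaw": 0,"hand": 0.3},
    {"delta_pos": [-40,0,0],"yaw": 0,"hand": 0.3},
    {"delta_pos": [-45,0,0],"yaw": 0,"hand": 0.3},
    {"delta_pos": [-45,0,-5],"yaw": 0,"hand": 0.3},
    {"delta_pos": [-45,0,0],"yaw": 0,"hand": 0.3},
  ],
)

```text
t: 10.85
ee_pos: [0.5003, -0.1564, 0.0045]
tcp_rot: [0.723, 0.691, 0.0, 0.001]
force: [1.1, 0.8, 0.0]
gripper_width: 0.698
grasp_force: 0.0
```

```bash
python3 - <<'E'
from h import *
print(st())
snap('top','top6')
a=cv2.imread('pics/top6.png')[215:345,190:350]
cv2.imwrite('pics/m6.png',cv2.resize(a,None,fx=4.5,fy=4.5,interpolation=cv2.INTER_CUBIC))
E
```

```text
(10.85, array([ 0.50033578, -0.15637714,  0.00454313]), np.float64(87.35913445739362), array([1.07081408e+00, 8.26109950e-01, 4.18031878e-04]), 0.69783440192536)
```

View pics/m6.png

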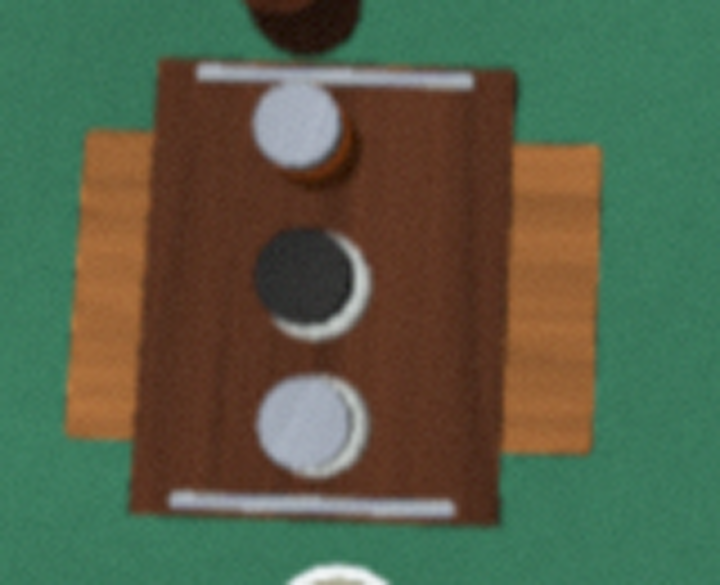

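The board's corners are at (86,131), (602,145), (591,453) and (66,437). The riser's are at (160,60), (517,70), (500,523) and (130,513).

```bash
python3 - <<'E'
from h import *
c=lambda L:[(190+(x+.5)/4.5-.5,215+(y+.5)/4.5-.5) for x,y in L]
r=fit('top6',c([(160,60),(517,70),(500,523),(130,513)]),.032,0,0)
b=fit('top6',c([(86,131),(602,145),(591,453),(66,437)]),.014,0,0)
print(r,b,rf(b[0]),rf(r[0]))
E
```

```text
(array([0.5139, 0.1539]), np.float64(-2.29), np.float64(-2.55), array([149.4, 186.4, 150. , 186.7])) (array([0.5146, 0.1522]), np.float64(-2.36), np.float64(-2.51), array([218.9, 129.2, 218.1, 128.6])) [ 1.07752966 -1.65194729] [0.29967918 0.01387042]
```

Request:
servo_tool(
  deltas=[
    {"delta_pos": [0,0,-30],"yaw": 0,"hand": 0.3},
    {"delta_pos": [0,0,-40],"yaw": 0,"hand": 0.3},
    {"delta_pos": [0,0,-40],"yaw": 0,"hand": 0.3},
    {"delta_pos": [0,0,0],"yaw": 0,"hand": 0.3},
    {"delta_pos": [0,0,0],"yaw": 0,"hand": 0.3},
  ],
)

```text
t: 11.4
ee_pos: [0.5009, -0.1548, 0.1151]
tcp_rot: [0.723, 0.69, 0.001, 0.001]
force: [0.1, -0.3, -0.6]
gripper_width: 0.7
grasp_force: 0.0
```

```bash
python3 -c "
from h import *
print(manip.finish_job())"
```

```text
the job is handed in; nothing more can be done
None
```

The board lies under the riser, about 2 mm off centre along the tunnel, 1 mm across it and straight to within about 0.1°; the riser has not measurably moved, the hand is clear, and the job was handed in at about 11.4 s (no verdict was returned).

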